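# Line up transformers by size on a sloped rack

### The job

Line the four transformers up on the sloped rack in order of size, one on the middle of each dark pad, the largest on the pad next to the screw clamp and the smallest at the far end. Each must sit upright and flat on the slope, lengthways up it, square to the lip at the lower edge and up against that lip. Let go of them all, and do not push away or knock over the little blue dispenser bottle.

Things in the scene. Friction and masses are not known exactly. Their poses are not given: they have to be found in the camera images.
- xf_a: The largest of four loose mains transformers: a dark steel lamination block 60 mm long (its x), 31 mm wide (y) and 49 mm high (z), with a yellow-brown taped winding round the middle 36 mm of its length that bulges evenly to 50 mm wide and reaches from 5 to 44 mm height; grasp it across the winding (along y). About 720 g. Origin: centre of the underside; z up. It stands on the bench, turned up to 35 degrees either way. Either end may go first.
- xf_b: The second largest of four loose mains transformers: a dark steel lamination block 50 mm long (its x), 26 mm wide (y) and 42 mm high (z), with a yellow-brown taped winding round the middle 30 mm of its length that bulges evenly to 42 mm wide and reaches from 4 to 38 mm height; grasp it across the winding (along y). About 440 g. Origin: centre of the underside; z up. It stands on the bench, turned up to 35 degrees either way. Either end may go first.
- xf_c: The third largest of four loose mains transformers: a dark steel lamination block 40 mm long (its x), 21 mm wide (y) and 35 mm high (z), with a yellow-brown taped winding round the middle 24 mm of its length that bulges evenly to 34 mm wide and reaches from 4 to 32 mm height; grasp it across the winding (along y). About 230 g. Origin: centre of the underside; z up. It stands on the bench, turned up to 35 degrees either way. Either end may go first.
- xf_d: The smallest of four loose mains transformers: a dark steel lamination block 30 mm long (its x), 16 mm wide (y) and 28 mm high (z), with a yellow-brown taped winding round the middle 18 mm of its length that bulges evenly to 26 mm wide and reaches from 3 to 25 mm height; grasp it across the winding (along y). About 110 g. Origin: centre of the underside; z up. It stands on the bench, turned up to 35 degrees either way. Either end may go first.
- pad_1: Dark pad 1 of 4 (82 mm apart, y falls from 1 to 4), 58 mm wide, flush on the first 70 mm of a fixed sheet-metal slope. Origin: on the slope at the foot of the lip's inner face, mid-width, 16 mm above the bench. x: level, uphill; y: along the lip; z: vertical (frame not tilted). Slope rises 0.26 rad to +x, 120 mm long. Lip at its low edge, robot's side: 12 mm high off the slope, 8 mm thick.
- pad_2: Dark pad 2 of 4 (82 mm apart, y falls from 1 to 4), 58 mm wide, flush on the first 70 mm of a fixed sheet-metal slope. Origin: on the slope at the foot of the lip's inner face, mid-width, 16 mm above the bench. x: level, uphill; y: along the lip; z: vertical (frame not tilted). Slope rises 0.26 rad to +x, 120 mm long. Lip at its low edge, robot's side: 12 mm high off the slope, 8 mm thick.
- pad_3: Dark pad 3 of 4 (82 mm apart, y falls from 1 to 4), 58 mm wide, flush on the first 70 mm of a fixed sheet-metal slope. Origin: on the slope at the foot of the lip's inner face, mid-width, 16 mm above the bench. x: level, uphill; y: along the lip; z: vertical (frame not tilted). Slope rises 0.26 rad to +x, 120 mm long. Lip at its low edge, robot's side: 12 mm high off the slope, 8 mm thick.
- pad_4: Dark pad 4 of 4 (82 mm apart, y falls from 1 to 4), 58 mm wide, flush on the first 70 mm of a fixed sheet-metal slope. Origin: on the slope at the foot of the lip's inner face, mid-width, 16 mm above the bench. x: level, uphill; y: along the lip; z: vertical (frame not tilted). Slope rises 0.26 rad to +x, 120 mm long. Lip at its low edge, robot's side: 12 mm high off the slope, 8 mm thick.
- clamp: Dark steel screw clamp, 60 mm deep, 34 mm wide, 84 mm high, fixed to the bench at one end of the rack (at either end, by the start), 87 mm along the row from the nearest pad's middle; the other end has only a low black block 18 mm high. Origin: centre of its underside; y along the row.
- dispenser: Small light-blue round dispenser bottle with a white cap, 48 mm diameter, 72 mm high, loose, standing among the transformers. Origin: centre of its underside; z up. To be left alone.
Not all that is in view belongs to the job. Leave any green or red look-alike of the xf_b alone. Leave any green look-alike of the clamp alone.

How it is judged:
At the end, for the whole second after the job is handed in: From the clamp end, largest to smallest, one per pad: within 12 mm of the pad's middle along the row, lower end within about 10 mm of the lip, flat on the slope (within 0.09 rad), square to the lip (within 0.25 rad); all released and at rest (below 0.02 m/s) (((horizontal distance between clamp and pad_1 below 0.15 m and (x of xf_a in the frame of pad_1 between 0.024 and 0.039 m and y of xf_a in the frame of pad_1 between -0.012 and 0.012 m and z of xf_a in the frame of pad_1 between 0.0017 and 0.0157 m and angle between the y axis of xf_a and the y axis of pad_1, either way round below 0.25 rad and angle between xf_a's own z axis and vertical between 0.17 and 0.35 rad) and (x of xf_b in the frame of pad_2 between 0.0192 and 0.0342 m and y of xf_b in the frame of pad_2 between -0.012 and 0.012 m and z of xf_b in the frame of pad_2 between 0.0004 and 0.0144 m and angle between the y axis of xf_b and the y axis of pad_2, either way round below 0.25 rad and angle between xf_b's own z axis and vertical between 0.17 and 0.35 rad) and (x of xf_c in the frame of pad_3 between 0.0143 and 0.0293 m and y of xf_c in the frame of pad_3 between -0.012 and 0.012 m and z of xf_c in the frame of pad_3 between -0.0009 and 0.0131 m and angle between the y axis of xf_c and the y axis of pad_3, either way round below 0.25 rad and angle between xf_c's own z axis and vertical between 0.17 and 0.35 rad) and (x of xf_d in the frame of pad_4 between 0.0095 and 0.0245 m and y of xf_d in the frame of pad_4 between -0.012 and 0.012 m and z of xf_d in the frame of pad_4 between -0.0021 and 0.0119 m and angle between the y axis of xf_d and the y axis of pad_4, either way round below 0.25 rad and angle between xf_d's own z axis and vertical between 0.17 and 0.35 rad)) or (horizontal distance between clamp and pad_4 below 0.15 m and (x of xf_a in the frame of pad_4 between 0.024 and 0.039 m and y of xf_a in the frame of pad_4 between -0.012 and 0.012 m and z of xf_a in the frame of pad_4 between 0.0017 and 0.0157 m and angle between the y axis of xf_a and the y axis of pad_4, either way round below 0.25 rad and angle between xf_a's own z axis and vertical between 0.17 and 0.35 rad) and (x of xf_b in the frame of pad_3 between 0.0192 and 0.0342 m and y of xf_b in the frame of pad_3 between -0.012 and 0.012 m and z of xf_b in the frame of pad_3 between 0.0004 and 0.0144 m and angle between the y axis of xf_b and the y axis of pad_3, either way round below 0.25 rad and angle between xf_b's own z axis and vertical between 0.17 and 0.35 rad) and (x of xf_c in the frame of pad_2 between 0.0143 and 0.0293 m and y of xf_c in the frame of pad_2 between -0.012 and 0.012 m and z of xf_c in the frame of pad_2 between -0.0009 and 0.0131 m and angle between the y axis of xf_c and the y axis of pad_2, either way round below 0.25 rad and angle between xf_c's own z axis and vertical between 0.17 and 0.35 rad) and (x of xf_d in the frame of pad_1 between 0.0095 and 0.0245 m and y of xf_d in the frame of pad_1 between -0.012 and 0.012 m and z of xf_d in the frame of pad_1 between -0.0021 and 0.0119 m and angle between the y axis of xf_d and the y axis of pad_1, either way round below 0.25 rad and angle between xf_d's own z axis and vertical between 0.17 and 0.35 rad))) and linear speed of each of xf_a, xf_b, xf_c, xf_d below 0.02 m/s and contact force between each of xf_a, xf_b, xf_c, xf_d and the fingers below 0.1 N); the robot touches nothing.
It fails at once if the blue dispenser bottle is shifted more than 40 mm or tipped by more than 0.5 rad (distance of dispenser from where it was at the start of the episode above 0.04 m or angle between dispenser's own z axis and vertical above 0.5 rad).
It also fails if it takes over 99 s, if anything falls off the work surface, if the arm or the gripper's body presses on something with over 40 N, if the wrist force passes 120 N, or if a joint passes its speed limit or range.

### The arm

A 7-joint arm with a two-finger parallel gripper is mounted at the origin on the work surface. World frame = base frame: x ahead of the robot, y to its left, z up, the work surface at z = 0. Lengths are in m, angles in rad, forces in N, time in s.
With the tool pointing down it reaches from about 0.4 to 0.875 m from the base axis. Payload 19.3 kg.
Tool frame: the origin (TCP) lies between the finger pads; the fingertips stand 19 mm ahead of it and the grasp point (between the pads) is the TCP; z points along the fingers, y is the direction in which the jaws open and shut (so a half turn about z gives the same grasp; the last joint's range is limited). The gripper opens to 85 mm and grips with 20 to 120 N. Pads are 22 mm wide; open, the fingers measure 114 mm over their backs; the gripper's body (76 mm by 85 mm) begins 54 mm behind the grasp point. The pads swing forward as they close: fully open they stand 13 mm farther back than shut.
Start: joints at [1.225, 0.521, -0.036, 1.599, 0.021, 1.021, -0.113], TCP at [0.17, -0.601, 0.25] pointing down, gripper open.
Joint ranges: [-2.91, 2.91], [-0.3, 2.13], [-1.5, 1.42], [0.17, 2.43], [-1.26, 4.41], [0.16, 1.93], [-2.52, 2.52]. Speed limits (rad/s): [1.89, 1.89, 2.39, 2.39, 3.01, 3.01, 3.01].

### API

Orientations are given as a unit quaternion [x, y, z, w].
In Python, from plant import * gives the robot as it stands.
- The arm moves only by the tool servo_tool, never from a script. Its argument "series" is a list of rows, each a list of 7 numbers: the shift along the tool's x, y, z in mm, then the turn, a rotation vector about the tool's x, y, z in rad, then the closure, from 0 (fully open) to 1 (shut). In form: [[tx, ty, tz, ax, ay, az, claw], ...]. A call has 1 to 20 rows; each row shifts and turns the commanded pose from where the row before left it, along the tool's axes as they then stand; what a row does not reach is not made up. A row lasts 1/8 s, in which the tool goes at most 62.5 mm and 10.7 degrees, less where a joint would pass 70% of its speed; a pose out of reach is approached as far as the arm can. A call is refused whole if a number of a shift passes 62.5 or a number of a turn 0.188, either way. A call with a gripper value outside its range is refused whole. The fingers move at their own pace and stop on an object; the grip force is fixed at half the most. Time passes only in rows, so rows that do not move let the fingers close. It gives the time, the measured TCP pose, the force and the opening at its end, in the units of the state.
- read_state(): the state, without advancing time (a new reading comes with each control period).
- snapshot(name): name is "side" or "top"; returns a dict with "frame" (400x640x3 uint8, blue, green, red), "intrinsics" (3x3 intrinsics, pixels), "xyz" and "orientation" of the camera in the world. Camera axes: x right, y down, z forward; pixel columns grow to the right and rows downward; lengths in m; the calibration is good to about 2 mm. A picture is of the moment at which its call begins. There is no depth.
- job_done(): hands the job in, once; it reports no verdict.
Trained networks look in a picture, given as the dict that the camera call returned (one of the last four; its "shot" number tells which), for a name from the list of things; names that differ only in an ending like _2 or _b are one class to them, and where a whole thing is asked for, a point or a joint stands for the part that bears it (a point fixed in the world has none). Each returns a list of dicts, best first, with "p" (0 to 1); they miss things now and then, are a little off and sometimes report something else, mostly with a low value. They report only what shows in the picture. A call takes as long as a camera call. They do not tell look-alikes from the thing itself.
- spot_in(picture, query): "xy" ([column, row] in pixels, amid what is visible of it).
- tip_of(picture, query): "xy" ([column, row] in pixels: a listed point, or the origin of a listed thing).
The state is a dict: "time_s": time; "joint_pos": joint angles; "qvel": joint speeds; "joint_torque": joint torques, N m; "position": TCP position; "eef_rot": TCP orientation; "ft_force": force on the tool from outside, world axes, zero at the start; "moment": the same for the moment, N m; "finger_gap": finger opening in m.
Only numpy, scipy, OpenCV 4.12 (cv2) and the standard library are available. Lean on these libraries where they do the work, as an engineer would, in place of code of your own. Each camera call takes 0.05 s, during which the arm holds its last target. There are 200 camera calls.

## Working session

There is one attempt and no reset: what is moved stays moved. The work goes in short steps, Python scripts to look and compute and a tool call to move; the robot and the scene stay as the last step left them, time stands still between calls to the robot, and variables do not carry over. Pictures are saved under pics/ and viewed, about 12 in all and at most 16, crops included, and the job is handed in when it is done.

Besides the shell and the picture viewer there is one more tool, called after "Request:" as name([rows], argument=value, ...), one row to a line, values as JSON. servo_tool: Moves the arm, as the interface text tells. Its arguments: {"type":"object","properties":{"series":{"type":"array"}},"required":["series"]}

```bash
mkdir -p pics; ls; cat > h.py <<'E'
from plant import *
import numpy as np, cv2
from scipy.spatial.transform import Rotation as R
def ray(s,uv):
    K=np.array(s["intrinsics"]);d=R.from_quat(s["orientation"]).as_matrix()@np.linalg.inv(K)@np.array([uv[0],uv[1],1.]);return np.array(s["xyz"]),d
def onz(s,uv,z):
    o,d=ray(s,uv);return o+d*(z-o[2])/d[2]
def proj(s,p):
    c=R.from_quat(s["orientation"]).as_matrix().T@(np.atleast_2d(p)-np.array(s["xyz"])).T
    q=np.array(s["intrinsics"])@c;return (q[:2]/q[2]).T
E
python3 - <<'E'
from h import *
print(read_state())
for n in("top","side"):
    s=snapshot(n);cv2.imwrite(f"pics/{n}0.png",s["frame"]);print(n,s["xyz"],s["orientation"],s["intrinsics"])
    for q in("xf_a","pad_1","clamp","dispenser"):
        print(q,[(np.round(d["xy"]).tolist(),round(d["p"],2),onz(s,d["xy"],.016 if 'pad' in q else 0).round(3).tolist()) for d in tip_of(s,q)])
E
```

```text
pics
{'time_s': 0.0, 'joint_pos': array([ 1.22479108,  0.52203525, -0.03632301,  1.59999103,  0.02112559,
        1.02107448, -0.11278876]), 'qvel': array([ 6.37483354e-04, -1.18288292e-03,  6.93767357e-04,  8.35700505e-05,
       -9.23427994e-05, -6.99574330e-04, -3.47221843e-05]), 'joint_torque': array([-1.62222937e-04, -9.27125287e+01,  1.97964147e+00, -3.69936812e+01,
        1.78117049e-02,  8.09679885e-03, -3.70414909e-05]), 'position': array([ 0.1701012 , -0.60108922,  0.24971858]), 'eef_rot': array([ 9.90509206e-01,  1.37445246e-01, -8.64283580e-05, -5.57087289e-04]), 'ft_force': array([-0.02903414,  0.36334001, -0.29698079]), 'moment': array([0.06951   , 0.02679021, 0.02692677]), 'finger_gap': 0.08534887810574102}
top [ 0.38087635 -0.02562135  1.16472433] [ 0.70617191 -0.70267861  0.06778335 -0.05449244] [[408.54075648   0.         314.42884847]
 [  0.         408.54075648 200.63405188]
 [  0.           0.           1.        ]]
xf_a [([428.0, 221.0], 0.75, [0.528, -0.375, 0.0]), ([371.0, 239.0], 0.67, [0.474, -0.208, 0.0]), ([463.0, 210.0], 0.65, [0.561, -0.479, 0.0]), ([42
[... 714 characters left out ...]
    0.           1.        ]]
xf_a [([364.0, 134.0], 0.89, [0.537, -0.38, 0.0]), ([388.0, 220.0], 0.81, [0.41, -0.076, 0.0]), ([363.0, 117.0], 0.73, [0.559, -0.463, 0.0]), ([376.0, 178.0], 0.71, [0.466, -0.209, 0.0]), ([368.0, 276.0], 0.59, [0.424, 0.093, 0.0]), ([336.0, 129.0], 0.59, [0.622, -0.377, 0.0])]
pad_1 [([299.0, 222.0], 0.92, [0.61, 0.007, 0.016]), ([308.0, 173.0], 0.86, [0.641, -0.157, 0.016]), ([293.0, 253.0], 0.72, [0.593, 0.095, 0.016]), ([308.0, 199.0], 0.68, [0.613, -0.07, 0.016])]
clamp [([265.0, 289.0], 0.96, [0.624, 0.189, 0.0]), ([184.0, 355.0], 0.79, [0.716, 0.364, 0.0]), ([220.0, 315.0], 0.64, [0.687, 0.27, 0.0])]
dispenser [([278.0, 378.0], 0.76, [0.533, 0.352, 0.0])]
```

View pics/top0.png

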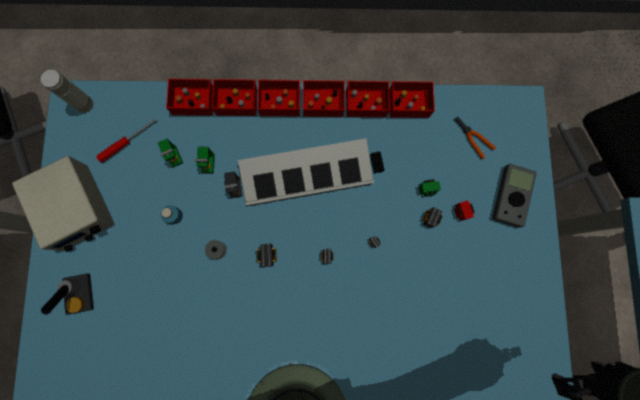

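View pics/side0.png

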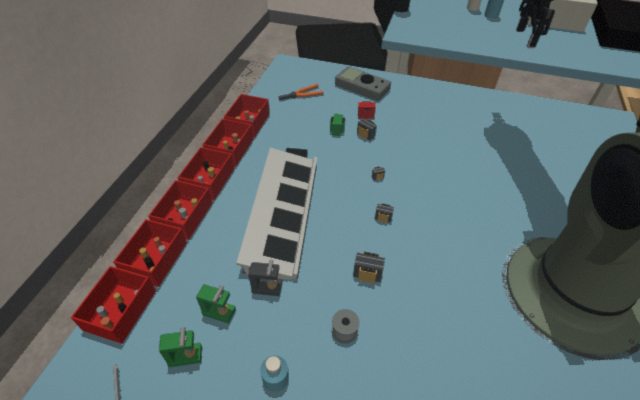

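```bash
cat > fit.py <<'E'
from h import *
from scipy.optimize import minimize
D=dict(a=(60,31,49,36,50,5,44),b=(50,26,42,30,42,4,38),c=(40,21,35,24,34,4,32),d=(30,16,28,18,26,3,25))
def pts(k):
    L,W,H,l,w,z0,z1=np.array(D[k])/1e3
    c=lambda L,W,a,b:np.array([[x*L/2,y*W/2,z] for x in(-1,1) for y in(-1,1) for z in(a,b)])
    return c(L,W,0,H),c(l,w,z0,z1)
def sil(s,k,p,U,off,shape):
    m=np.zeros(shape,np.uint8);r=R.from_euler('z',p[2]).as_matrix()
    for P in pts(k):
        q=(proj(s,P@r.T+[p[0],p[1],0])-off+.5)*U
        cv2.fillConvexPoly(m,cv2.convexHull(np.round(q*16).astype(np.int32)),255,shift=4)
    return m
def grab():
    S=[]
    for n in("top","side"):
        s=snapshot(n);S.append(s)
    return S
def fit(S,k,p0,U=8,h=26):
    J=[]
    for s in S:
        off=np.round(proj(s,[p0[0],p0[1],.02])[0])-h
        x,y=off.astype(int);c=s["frame"][y:y+2*h,x:x+2*h].astype(np.float32)
        c=cv2.resize(c,None,fx=U,fy=U,interpolation=cv2.INTER_CUBIC)
        m=((c[...,0]-c[...,2])<.22*c.sum(2)/2).astype(np.uint8)*255
        n,l,st,ce=cv2.connectedComponentsWithStats(m)
        i=min(range(1,n),key=lambda i:np.hypot(*(ce[i]-h*U))-st[i,4]**.5)
        J.append((s,off,(l==i).astype(np.uint8)*255,c))
    def cost(p):
        v=0
        for s,off,m,_ in J:
            t=sil(s,k,p,U,off,m.shape);v+=1-(t&m).astype(bool).sum()/max(1,(t|m).astype(bool).sum())
        return v
    best=None
    for y in np.arange(-1.6,1.6,.2):
        r=minimize(lambda q:cost([p0[0]+q[0]/100,p0[1]+q[1]/100,y+q[2]]),[0,0,0],method="Nelder-Mead",options=dict(initial_simplex=[[0,0,0],[.6,0,0],[0,.6,0],[0,0,.15]],maxfev=70))
        p=np.array([p0[0]+r.x[0]/100,p0[1]+r.x[1]/100,y+r.x[2]])
        if best is None or r.fun<best[0]: best=(r.fun,p)
    vis=[]
    for s,off,m,c in J:
        c=np.clip(c*1.8,0,255).astype(np.uint8);t=sil(s,k,best[1],U,off,m.shape)
        cv2.drawContours(c,cv2.findContours(t,0,2)[0],-1,(0,255,0),1);cv2.drawContours(c,cv2.findContours(m,0,2)[0],-1,(255,0,255),1);vis.append(c)
    return best,vis
def padcent(x,y,w):
    ex=np.array([np.cos(w),np.sin(w),0]);ey=np.array([-np.sin(w),np.cos(w),0])
    return np.array([np.array([x,y,.016])-i*.082*ey+.035*(np.cos(.26)*ex+np.array([0,0,np.sin(.26)])) for i in range(4)])
E
cat > m.py <<'E'
from fit import *
from scipy.optimize import least_squares
S=grab()
rows=[]
for k,p in dict(a=(.424,.088),c=(.417,-.073),d=(.470,-.208),b=(.532,-.378)).items():
    (f,q),v=fit(S,k,p);print(k,round(f,3),q.round(4));rows.append(cv2.resize(np.hstack(v),(400,200)))
cv2.imwrite("pics/fit0.png",np.vstack([np.hstack(rows[:2]),np.hstack(rows[2:])]))
obs=[];V=[]
for s in S:
    g=s["frame"].max(2);C=proj(s,padcent(.59,.093,.195))
    off=C.mean(0).astype(int)-[70,55]
    c=cv2.resize(g[off[1]:off[1]+110,off[0]:off[0]+140],None,fx=4,fy=4,interpolation=cv2.INTER_CUBIC)
    _,m=cv2.threshold(c,70,255,cv2.THRESH_BINARY_INV)
    n,l,st,ce=cv2.connectedComponentsWithStats(m);ce=(ce+.5)/4-.5+off
    o=[]
    for q in C:
        i=min(range(1,n),key=lambda i:np.hypot(*(ce[i]-q))+(100 if st[i,4]<1500 else 0));o.append(ce[i]);print(st[i,4],(ce[i]-q).round(1),end=' ')
    obs.append(np.array(o));V.append(c)
cv2.imwrite("pics/pads0.png",np.hstack(V))
f=lambda p,I=(0,1):np.concatenate([(proj(S[i],padcent(*p))-obs[i]).ravel() for i in I])
for I in((0,),(1,),(0,1)):
    r=least_squares(lambda p:f(p,I),[.59,.093,.195]);print(I,r.x.round(4),np.abs(r.fun).max().round(2))
E
python3 m.py
```

```text
a 0.739 [0.4273 0.0858 0.0401]
c 0.91 [ 0.4251 -0.081  -0.0362]
d 0.682 [ 0.4658 -0.2149  0.5704]
b 0.851 [ 0.5352 -0.38   -0.4191]
7797 [ 1.5 -0. ] 7698 [1.6 0.3] 7591 [1.7 0.6] 7549 [1.8 0.9] 9955 [ 0.9 -0.7] 8282 [ 1.3 -0.6] 6994 [ 1.5 -0.5] 5906 [ 1.8 -0.4] (0,) [0.5901 0.0889 0.1835] 0.06
(1,) [0.5887 0.0909 0.1838] 0.03
(0, 1) [0.5893 0.0898 0.1838] 0.49
```

View pics/fit0.png

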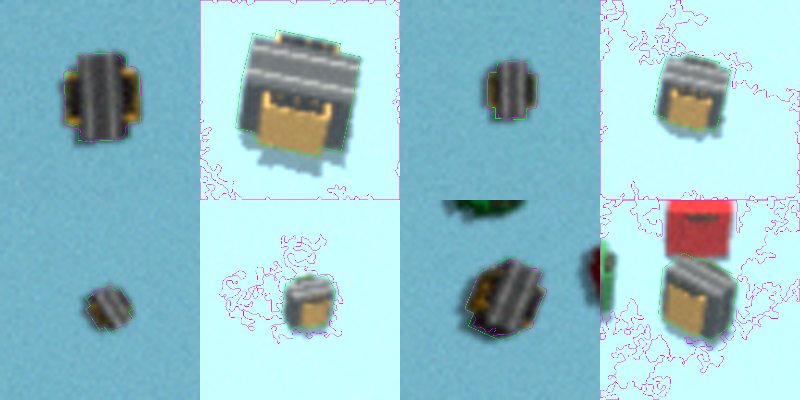

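The four dark/brown transformers fit: a (266,256), c (327,256), d (374,241), b (432,217). The look-alikes are green (430,187) and red (465,210) for b, and green clamps (205,160) and (170,152); the true dark clamp is at (232,184). The side mask threshold was poor, so I'm refitting with Otsu.

```bash
python3 - <<'E'
t=open('fit.py').read()
t=t.replace("m=((c[...,0]-c[...,2])<.22*c.sum(2)/2).astype(np.uint8)*255","""q=np.clip((c[...,0]-c[...,2])/(c.sum(2)+20)*400+40,0,255).astype(np.uint8)
        _,m=cv2.threshold(q,0,255,cv2.THRESH_BINARY_INV+cv2.THRESH_OTSU)
        m[(c[...,2]>3*c[...,1])|(c[...,1]>2*c[...,2])]=0""")
open('fit.py','w').write(t)
E
sed -i 's/fit0/fit1/' m.py; python3 m.py
python3 - <<'E'
from h import *
s=snapshot("top");d=snapshot("side")
for n,s in(("t",s),("s",d)):
  for q in ("dispenser","clamp"):
    x=tip_of(s,q)[0]["xy"];print(n,q,onz(s,x,0).round(3))
E
```

```text
a 0.312 [0.4271 0.0865 0.0207]
c 0.328 [ 0.4247 -0.0805  0.017 ]
d 0.417 [ 0.465  -0.2148 -1.3619]
b 0.756 [ 0.5348 -0.3797 -0.436 ]
7823 [1.5 0. ] 7682 [1.6 0.3] 7592 [1.7 0.6] 7546 [1.8 0.9] 9951 [ 0.9 -0.7] 8284 [ 1.3 -0.6] 6979 [ 1.6 -0.5] 5918 [ 1.8 -0.4] (0,) [0.59   0.0889 0.1839] 0.07
(1,) [0.5887 0.0909 0.1837] 0.03
(0, 1) [0.5893 0.0898 0.1839] 0.48
t dispenser [0.539 0.355 0.   ]
t clamp [0.628 0.181 0.   ]
s dispenser [0.54  0.352 0.   ]
s clamp [0.622 0.196 0.   ]
```

View pics/fit1.png

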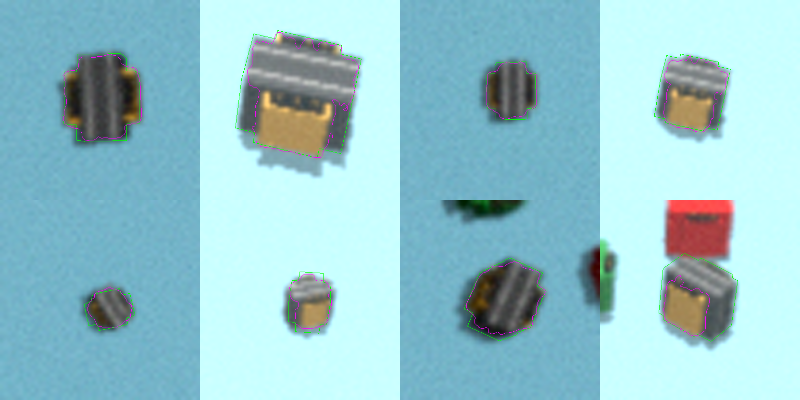

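```bash
sed -i 's/np.arange(-1.6,1.6,.2)/np.arange(-.6,.65,.2)/; s/<.22/<.22/' fit.py
python3 - <<'E'
from fit import *
S=grab()
for k,p in dict(c=(.424,-.08),d=(.466,-.2145),b=(.535,-.379)).items():
    for I in (S[:1],S[1:],S):
        (f,q),v=fit(I,k,p);print(k,round(f,3),q.round(4))
E
```

```text
c 0.095 [ 0.425  -0.0807 -0.0363]
c 0.221 [ 0.4244 -0.079   0.0201]
c 0.337 [ 0.4248 -0.0805  0.0034]
d 0.153 [ 0.4657 -0.2151  0.5144]
d 0.205 [ 0.4643 -0.2145 -1.3675]
d 0.42 [ 0.4653 -0.215   0.1109]
b 0.129 [ 0.5352 -0.3803 -0.4556]
b 0.572 [ 0.5385 -0.3783 -1.411 ]
b 0.762 [ 0.535  -0.3798 -0.4471]
```

```bash
cat > go.py <<'E'
# usage: go.py x y z yaw [tilt] [mm/row]
from h import *
import sys
def pose(yaw,tilt): return R.from_matrix(np.array([[np.cos(yaw),np.sin(yaw),0],[np.sin(yaw),-np.cos(yaw),0],[0,0,-1]]))*R.from_rotvec([0,tilt,0])
a=[float(v) for v in sys.argv[1:]];p=np.array(a[:3]);yaw=a[3];tilt=a[4] if len(a)>4 else 0;v=a[5] if len(a)>5 else 40
s=read_state();R0=R.from_quat(s["eef_rot"]);p0=s["position"]
w=(R0.inv()*pose(yaw,tilt)).as_rotvec()
w2=(R0.inv()*pose(yaw+np.pi,-tilt)).as_rotvec()
d=p-p0;n=int(max(1,np.ceil(np.linalg.norm(d)*1e3/v),np.ceil(np.linalg.norm(w)/.15)))
M=sum((R0*R.from_rotvec(w*i/n)).as_matrix() for i in range(n));q=np.linalg.solve(M,d)*1e3
print("t",round(s["time_s"],2),"at",p0.round(4),"eul",R0.as_euler('ZYX').round(3),"gap",round(s["finger_gap"],4),"F",np.round(s["ft_force"],1),"j",np.round(s["joint_pos"],2))
print("n",n,"row",q.round(1).tolist(),(w/n).round(3).tolist())
E
cat > pad.py <<'E'
# TCP target on pad i, half length L (mm), height h above slope, gap g from lip
import sys,numpy as np
i,L,h,g=[float(v) for v in sys.argv[1:5]];w=.184;ex=np.array([np.cos(w),np.sin(w),0]);ey=np.array([-np.sin(w),np.cos(w),0]);t=.26
o=np.array([.5893,.0898,.016])-(i-1)*.082*ey
u=np.cos(t)*ex+[0,0,np.sin(t)];n=-np.sin(t)*ex+[0,0,np.cos(t)]
print((o+(L/2+g)/1e3*u+h/1e3*n).round(4))
E
python3 go.py .535 -.38 .12 -.45
```

```text
t 1.1 at [ 0.1702 -0.6014  0.2503] eul [ 0.276  0.    -3.142] gap 0.0856 F [ 0.1 -0.2  0.1] j [ 1.22  0.52 -0.04  1.6   0.02  1.02 -0.11]
n 12 row [30.0, -20.6, 10.9] [-0.0, 0.0, 0.06]
```

Request:
servo_tool([
  [30,-20.6,10.9,0,0,0.06,0.1],
  [30,-20.6,10.9,0,0,0.06,0.1],
  [30,-20.6,10.9,0,0,0.06,0.1],
  [30,-20.6,10.9,0,0,0.06,0.1],
  [30,-20.6,10.9,0,0,0.06,0.1],
  [30,-20.6,10.9,0,0,0.06,0.1],
  [30,-20.6,10.9,0,0,0.06,0.1],
  [30,-20.6,10.9,0,0,0.06,0.1],
  [30,-20.6,10.9,0,0,0.06,0.1],
  [30,-20.6,10.9,0,0,0.06,0.1],
  [30,-20.6,10.9,0,0,0.06,0.1],
  [30,-20.6,10.9,0,0,0.06,0.1],
  [0,0,0,0,0,0,0.1],
])

```text
time_s: 2.72
position: [0.5374, -0.3767, 0.1182]
eef_rot: [0.976, -0.219, -0.0, -0.001]
ft_force: [-0.9, 0.0, 0.3]
finger_gap: 0.0768
```

```bash
python3 go.py .535 -.38 .024 -.45 0 35; python3 - <<'E'
from h import *
V=[]
for n in("side","top"):
    s=snapshot(n);c=proj(s,[.535,-.38,.03])[0].astype(int)
    V.append(cv2.resize(s["frame"][max(0,c[1]-50):c[1]+50,c[0]-50:c[0]+50],(400,400),interpolation=2))
cv2.imwrite("pics/b1.png",np.hstack(V))
E
```

```text
t 2.73 at [ 0.5374 -0.3767  0.1182] eul [-4.41e-01  1.00e-03 -3.14e+00] gap 0.0768 F [-0.9  0.   0.3] j [ 0.46  0.73  0.1   1.62 -0.09  0.8  -1.41]
n 3 row [-0.3, 1.4, 31.4] [-0.0, 0.0, 0.003]
```

View pics/b1.png

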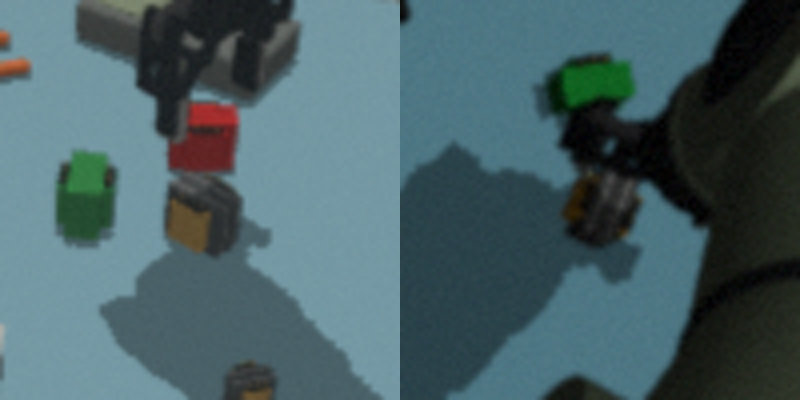

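The close crop shows the dark and brown xf_b at (205,215) in the side half, clear of the red and green blocks, with the gripper above it. Descending to grasp.

Request:
servo_tool([
  [-0.3,1.4,31.4,0,0,0,0.1],
  [-0.3,1.4,31.4,0,0,0,0.1],
  [-0.3,1.4,31.4,0,0,0,0.1],
  [0,0,0,0,0,0,0.1],
  [0,0,0,0,0,0,1],
  [0,0,0,0,0,0,1],
  [0,0,0,0,0,0,1],
  [0,0,0,0,0,0,1],
  [0,0,0,0,0,0,1],
])

```text
time_s: 3.95
position: [0.5335, -0.3823, 0.0273]
eef_rot: [0.975, -0.22, 0.001, 0.0]
ft_force: [-1.0, 4.4, 9.9]
finger_gap: 0.0413
```

Request:
servo_tool([
  [0,0,0,0,0,0,1],
  [0,0,-40,0,0,0,1],
  [0,0,-50,0,0,0,1],
  [0,0,-50,0,0,0,1],
  [0,0,0,0,0,0,1],
])

```text
time_s: 4.58
position: [0.5339, -0.3835, 0.1701]
eef_rot: [0.975, -0.22, 0.003, 0.001]
ft_force: [0.6, -0.9, -5.7]
finger_gap: 0.0411
```

```bash
python3 pad.py 2 50 24 2.5;python3 pad.py 2 50 84 2.5; P=$(python3 pad.py 2 50 84 2.5|tr -d '[]'); python3 go.py $P .184 .26 45
```

```text
[0.6244 0.0129 0.0463]
[0.6092 0.0101 0.1042]
t 4.58 at [ 0.5339 -0.3835  0.1701] eul [-0.444 -0.007  3.141] gap 0.0411 F [ 0.6 -0.9 -5.7] j [ 0.46  0.66  0.11  1.59 -0.09  0.89 -1.41]
n 10 row [0.3, -40.5, 7.2] [0.008, 0.024, -0.062]
```

Request:
servo_tool([
  [0.3,-40.5,7.2,0.008,0.024,-0.062,1],
  [0.3,-40.5,7.2,0.008,0.024,-0.062,1],
  [0.3,-40.5,7.2,0.008,0.024,-0.062,1],
  [0.3,-40.5,7.2,0.008,0.024,-0.062,1],
  [0.3,-40.5,7.2,0.008,0.024,-0.062,1],
  [0.3,-40.5,7.2,0.008,0.024,-0.062,1],
  [0.3,-40.5,7.2,0.008,0.024,-0.062,1],
  [0.3,-40.5,7.2,0.008,0.024,-0.062,1],
  [0.3,-40.5,7.2,0.008,0.024,-0.062,1],
  [0.3,-40.5,7.2,0.008,0.024,-0.062,1],
  [0,0,0,0,0,0,1],
  [0,0,0,0,0,0,1],
])

```text
time_s: 6.08
position: [0.608, 0.0105, 0.0996]
eef_rot: [0.988, 0.089, 0.123, -0.012]
ft_force: [0.3, -0.4, -5.0]
finger_gap: 0.0411
```

```bash
P=$(python3 pad.py 2 50 32 3|tr -d '[]'); python3 go.py $P .184 .26 20; python3 - <<'E'
from h import *
V=[]
for n in("side","top"):
    s=snapshot(n);c=proj(s,[.61,.01,.06])[0].astype(int)
    V.append(cv2.resize(s["frame"][max(0,c[1]-50):c[1]+50,c[0]-50:c[0]+50],(400,400),interpolation=2))
cv2.imwrite("pics/b2.png",np.hstack(V))
E
```

```text
t 6.08 at [0.608  0.0105 0.0996] eul [ 0.178 -0.248 -3.139] gap 0.0411 F [ 0.3 -0.4 -5. ] j [-0.07  0.61 -0.05  1.96  0.02  0.32 -1.52]
n 3 row [1.0, 0.2, 15.9] [-0.0, 0.004, -0.002]
```

View pics/b2.png

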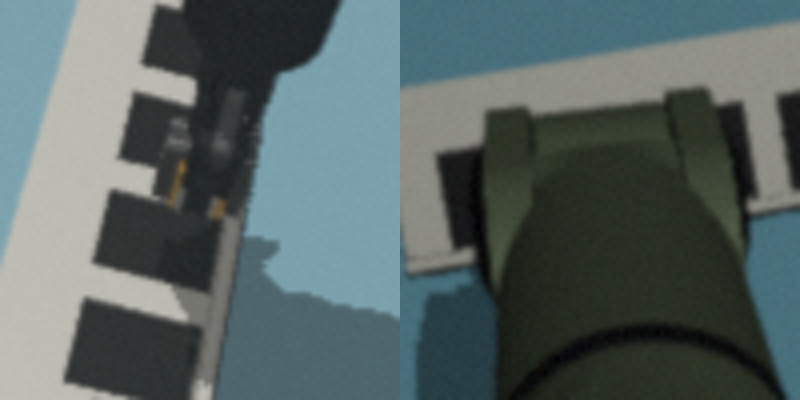

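Held over pad 2, with some parallax (pad 2 at (160,240) and the held b at about (180,170) in the side half). Lowering.

Request:
servo_tool([
  [1,0.2,15.9,0,0.004,-0.002,1],
  [1,0.2,15.9,0,0.004,-0.002,1],
  [1,0.2,15.9,0,0.004,-0.002,1],
  [0,0,2,0,0,0,1],
  [0,0,0,0,0,0,1],
])

```text
time_s: 6.8
position: [0.6235, 0.0132, 0.0523]
eef_rot: [0.987, 0.092, 0.129, -0.013]
ft_force: [-0.6, -0.2, -5.5]
finger_gap: 0.0409
```

```bash
P=$(python3 pad.py 2 50 28 3|tr -d '[]'); python3 go.py $P .184 .26 20
```

```text
t 6.8 at [0.6235 0.0132 0.0523] eul [ 0.185 -0.26  -3.141] gap 0.0409 F [-0.6 -0.2 -5.5] j [-0.07  0.71 -0.04  1.94  0.03  0.23 -1.52]
n 1 row [-0.3, 0.5, 2.0] [-0.001, -0.0, 0.001]
```

Request:
servo_tool([
  [-0.3,0.5,1.5,0,0,0,1],
  [0,0,1.5,0,0,0,1],
  [0,0,0,0,0,0,1],
])

```text
time_s: 7.18
position: [0.6243, 0.0127, 0.05]
eef_rot: [0.987, 0.092, 0.13, -0.012]
ft_force: [-1.8, -0.6, 0.7]
finger_gap: 0.041
```

Request:
servo_tool([
  [0,0,0.5,0,0,0,1],
  [0,0,0,0,0,0,0.3],
  [0,0,0,0,0,0,0.3],
  [0,0,0,0,0,0,0.3],
  [0,0,0,0,0,0,0.3],
  [0,0,-30,0,0,0,0.3],
  [0,0,-40,0,0,0,0.3],
  [0,0,-50,0,0,0,0.3],
  [0,0,-20,0,0,0,0.1],
])

```text
time_s: 8.3
position: [0.589, 0.0059, 0.1871]
eef_rot: [0.987, 0.091, 0.131, -0.012]
ft_force: [0.3, 0.3, 0.6]
finger_gap: 0.0755
```

```bash
python3 go.py .427 .0865 .12 .03 0 40; python3 - <<'E'
from h import *
V=[]
s=snapshot("side");c=proj(s,[.61,-.03,.03])[0].astype(int)
cv2.imwrite("pics/b3.png",cv2.resize(s["frame"][c[1]-60:c[1]+60,c[0]-60:c[0]+60],(480,480),interpolation=2))
E
```

```text
t 8.3 at [0.589  0.0059 0.1871] eul [ 0.185 -0.264 -3.141] gap 0.0755 F [0.3 0.3 0.6] j [-0.05  0.44 -0.06  1.97  0.01  0.47 -1.5 ]
n 5 row [-32.1, -19.9, 8.6] [-0.004, -0.053, 0.031]
```

View pics/b3.png

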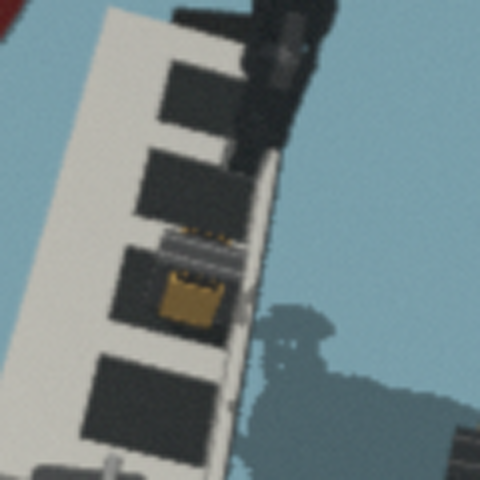

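b sits on pad 2 (195,275 in the crop), square and next to the lip. On to a.

Request:
servo_tool([
  [-32.1,-19.9,8.6,-0.004,-0.053,0.031,0.03],
  [-32.1,-19.9,8.6,-0.004,-0.053,0.031,0.03],
  [-32.1,-19.9,8.6,-0.004,-0.053,0.031,0.03],
  [-32.1,-19.9,8.6,-0.004,-0.053,0.031,0.03],
  [-32.1,-19.9,8.6,-0.004,-0.053,0.031,0.03],
  [0,0,0,0,0,0,0.03],
])

```text
time_s: 9.1
position: [0.4248, 0.0878, 0.1171]
eef_rot: [1.0, 0.016, -0.004, -0.0]
ft_force: [0.6, -0.4, 0.3]
finger_gap: 0.0828
```

```bash
python3 go.py .427 .0865 .028 .03 0 35
```

```text
t 9.1 at [0.4248 0.0878 0.1171] eul [ 0.032  0.007 -3.141] gap 0.0828 F [ 0.6 -0.4  0.3] j [-0.35  0.45  0.01  2.19 -0.01  0.5  -1.86]
n 3 row [0.9, 0.5, 29.7] [-0.0, 0.002, 0.001]
```

Request:
servo_tool([
  [0.9,0.5,29.7,0,0.002,0.001,0.03],
  [0.9,0.5,29.7,0,0.002,0.001,0.03],
  [0.9,0.5,29.7,0,0.002,0.001,0.03],
  [0,0,0,0,0,0,0.03],
  [0,0,0,0,0,0,1],
  [0,0,0,0,0,0,1],
  [0,0,0,0,0,0,1],
  [0,0,0,0,0,0,1],
  [0,0,0,0,0,0,1],
])

```text
time_s: 10.22
position: [0.4297, 0.0856, 0.03]
eef_rot: [1.0, 0.013, 0.002, -0.001]
ft_force: [-1.6, 0.9, 12.3]
finger_gap: 0.049
```

Request:
servo_tool([
  [0,0,0,0,0,0,1],
  [0,0,-40,0,0,0,1],
  [0,0,-50,0,0,0,1],
  [0,0,-50,0,0,0,1],
  [0,0,0,0,0,0,1],
])

```text
time_s: 10.85
position: [0.4301, 0.0855, 0.1722]
eef_rot: [1.0, 0.013, 0.004, -0.002]
ft_force: [-0.5, 0.4, -7.1]
finger_gap: 0.0488
```

```bash
P=$(python3 pad.py 1 60 84 3|tr -d '[]'); python3 go.py $P .184 .26 40
```

```text
t 10.85 at [0.4301 0.0855 0.1722] eul [ 0.026 -0.008 -3.139] gap 0.0488 F [-0.5  0.4 -7.1] j [-0.35  0.35  0.02  2.15 -0.01  0.63 -1.86]
n 5 row [32.3, 1.9, 16.9] [0.004, 0.05, -0.031]
```

Request:
servo_tool([
  [32.3,1.9,16.9,0.004,0.05,-0.031,1],
  [32.3,1.9,16.9,0.004,0.05,-0.031,1],
  [32.3,1.9,16.9,0.004,0.05,-0.031,1],
  [32.3,1.9,16.9,0.004,0.05,-0.031,1],
  [32.3,1.9,16.9,0.004,0.05,-0.031,1],
  [0,0,0,0,0,0,1],
  [0,0,0,0,0,0,1],
])

```text
time_s: 11.72
position: [0.5962, 0.0908, 0.1002]
eef_rot: [0.988, 0.09, 0.124, -0.012]
ft_force: [-0.5, 0.8, -6.8]
finger_gap: 0.049
```

```bash
P=$(python3 pad.py 1 60 32 5|tr -d '[]'); python3 go.py $P .184 .26 20
```

```text
t 11.72 at [0.5962 0.0908 0.1002] eul [ 0.182 -0.249 -3.14 ] gap 0.049 F [-0.5  0.8 -6.8] j [-0.26  0.6  -0.    1.98  0.06  0.31 -1.7 ]
n 3 row [2.3, -0.1, 15.8] [-0.0, 0.004, -0.001]
```

Request:
servo_tool([
  [2.3,-0.1,15.8,0,0.004,-0.001,1],
  [2.3,-0.1,15.8,0,0.004,-0.001,1],
  [2.3,-0.1,15.8,0,0.004,-0.001,1],
  [0,0,0,0,0,0,1],
  [0,0,0,0,0,0,1],
])

```text
time_s: 12.35
position: [0.6156, 0.0949, 0.0565]
eef_rot: [0.987, 0.092, 0.131, -0.012]
ft_force: [0.8, -0.4, -6.6]
finger_gap: 0.0495
```

```bash
P=$(python3 pad.py 1 60 30 5|tr -d '[]'); python3 go.py $P .184 .26 20
```

```text
t 12.35 at [0.6156 0.0949 0.0565] eul [ 0.185 -0.263 -3.141] gap 0.0495 F [ 0.8 -0.4 -6.6] j [-0.26  0.7   0.    1.95  0.07  0.23 -1.71]
n 1 row [-1.3, 0.2, 2.3] [-0.001, -0.003, 0.001]
```

Request:
servo_tool([
  [-1.3,0,1.5,0,0,0,1],
  [0,0,1.5,0,0,0,1],
  [0,0,0,0,0,0,1],
])

```text
time_s: 12.72
position: [0.615, 0.0947, 0.0541]
eef_rot: [0.987, 0.092, 0.131, -0.012]
ft_force: [-5.8, -1.4, 2.4]
finger_gap: 0.049
```

Request:
servo_tool([
  [0,0,0,0,0,0,0.25],
  [0,0,0,0,0,0,0.25],
  [0,0,0,0,0,0,0.25],
  [0,0,0,0,0,0,0.25],
  [0,0,-30,0,0,0,0.25],
  [0,0,-40,0,0,0,0.25],
  [0,0,-50,0,0,0,0.25],
  [0,0,-20,0,0,0,0.2],
])

```text
time_s: 13.72
position: [0.5796, 0.088, 0.1917]
eef_rot: [0.987, 0.091, 0.132, -0.013]
ft_force: [-0.8, -0.1, -0.1]
finger_gap: 0.0684
```

```bash
python3 go.py .4247 -.0805 .12 0 0 40
```

```text
t 13.72 at [0.5796 0.088  0.1917] eul [ 0.185 -0.267 -3.141] gap 0.0684 F [-0.8 -0.1 -0.1] j [-0.25  0.43 -0.01  1.98  0.06  0.47 -1.7 ]
n 6 row [-30.3, 25.3, 7.3] [-0.004, -0.044, 0.031]
```

Request:
servo_tool([
  [-30.3,25.3,7.3,-0.004,-0.044,0.031,0.2],
  [-30.3,25.3,7.3,-0.004,-0.044,0.031,0.2],
  [-30.3,25.3,7.3,-0.004,-0.044,0.031,0.2],
  [-30.3,25.3,7.3,-0.004,-0.044,0.031,0.2],
  [-30.3,25.3,7.3,-0.004,-0.044,0.031,0.2],
  [-30.3,25.3,7.3,-0.004,-0.044,0.031,0.2],
  [0,0,0,0,0,0,0.2],
])

```text
time_s: 14.6
position: [0.4228, -0.0821, 0.117]
eef_rot: [1.0, -0.003, -0.001, -0.0]
ft_force: [0.6, 1.1, 0.8]
finger_gap: 0.0682
```

```bash
python3 go.py .4240 -.0805 .023 0 0 35; python3 - <<'E'
from h import *
s=snapshot("side");c=proj(s,[.56,0.05,.03])[0].astype(int)
cv2.imwrite("pics/a3.png",cv2.resize(s["frame"][c[1]-80:c[1]+80,c[0]-80:c[0]+80],(560,560),interpolation=2))
E
```

```text
t 14.6 at [ 0.4228 -0.0821  0.117 ] eul [-5.000e-03  3.000e-03 -3.141e+00] gap 0.0682 F [0.6 1.1 0.8] j [ 0.05  0.45  0.    2.2  -0.    0.49 -1.52]
n 3 row [0.5, -0.5, 31.3] [-0.0, 0.001, -0.002]
```

View pics/a3.png

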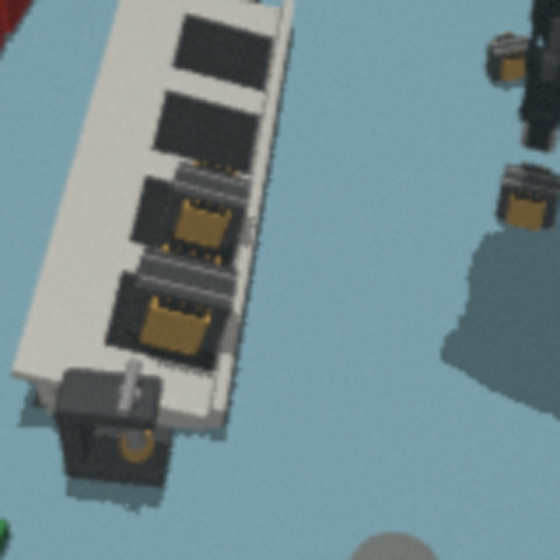

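a is on pad 1 (180,310) beside the dark clamp, and b is on pad 2. Grasping c next.

Request:
servo_tool([
  [0.2,-0.5,31.3,0,0.001,-0.002,0.2],
  [0.2,-0.5,31.3,0,0.001,-0.002,0.2],
  [0.2,-0.5,31.3,0,0.001,-0.002,0.2],
  [0,0,0,0,0,0,0.2],
  [0,0,0,0,0,0,1],
  [0,0,0,0,0,0,1],
  [0,0,0,0,0,0,1],
  [0,0,0,0,0,0,1],
  [0,0,0,0,0,0,1],
])

```text
time_s: 15.78
position: [0.4257, -0.0789, 0.0248]
eef_rot: [1.0, 0.002, 0.002, -0.0]
ft_force: [-1.5, 1.4, 13.9]
finger_gap: 0.0329
```

Request:
servo_tool([
  [0,0,0,0,0,0,1],
  [0,0,-40,0,0,0,1],
  [0,0,-50,0,0,0,1],
  [0,0,-50,0,0,0,1],
  [0,0,0,0,0,0,1],
])

```text
time_s: 16.4
position: [0.4262, -0.0793, 0.1673]
eef_rot: [1.0, 0.002, 0.005, -0.0]
ft_force: [0.1, -0.1, -3.1]
finger_gap: 0.0331
```

```bash
P=$(python3 pad.py 3 40 84 3|tr -d '[]'); python3 go.py $P .184 .26 40
```

```text
t 16.4 at [ 0.4262 -0.0793  0.1673] eul [ 0.004 -0.009 -3.141] gap 0.0331 F [ 0.1 -0.1 -3.1] j [ 0.05  0.35  0.    2.17 -0.    0.61 -1.52]
n 6 row [31.0, 1.3, 14.3] [0.004, 0.042, -0.03]
```

Request:
servo_tool([
  [31,1.3,14.3,0.004,0.042,-0.03,1],
  [31,1.3,14.3,0.004,0.042,-0.03,1],
  [31,1.3,14.3,0.004,0.042,-0.03,1],
  [31,1.3,14.3,0.004,0.042,-0.03,1],
  [31,1.3,14.3,0.004,0.042,-0.03,1],
  [31,1.3,14.3,0.004,0.042,-0.03,1],
  [0,0,0,0,0,0,1],
  [0,0,0,0,0,0,1],
])

```text
time_s: 17.4
position: [0.617, -0.071, 0.0978]
eef_rot: [0.988, 0.091, 0.126, -0.013]
ft_force: [0.1, 0.4, -1.4]
finger_gap: 0.0328
```

```bash
P=$(python3 pad.py 3 40 30 4|tr -d '[]'); python3 go.py $P .184 .26 20
```

```text
t 17.4 at [ 0.617  -0.071   0.0978] eul [ 0.184 -0.253 -3.139] gap 0.0328 F [ 0.1  0.4 -1.4] j [ 0.12  0.63 -0.1   1.92  0.    0.34 -1.34]
n 3 row [1.8, 0.3, 16.5] [-0.001, 0.002, 0.0]
```

Request:
servo_tool([
  [1.5,0.3,16.5,0,0.002,0,1],
  [1.5,0.3,16.5,0,0.002,0,1],
  [1.5,0.3,16.5,0,0.002,0,1],
  [0,0,0,0,0,0,1],
  [0,0,0,0,0,0,1],
])

```text
time_s: 18.02
position: [0.6346, -0.0686, 0.0514]
eef_rot: [0.987, 0.092, 0.129, -0.013]
ft_force: [0.1, 0.1, -2.1]
finger_gap: 0.0331
```

```bash
P=$(python3 pad.py 3 40 25 4|tr -d '[]'); python3 go.py $P .184 .26 20
```

```text
t 18.02 at [ 0.6346 -0.0686  0.0514] eul [ 0.185 -0.261 -3.14 ] gap 0.0331 F [ 0.1  0.1 -2.1] j [ 0.11  0.73 -0.1   1.89  0.01  0.27 -1.34]
n 1 row [-0.2, -0.0, 5.3] [-0.002, -0.001, 0.001]
```

Request:
servo_tool([
  [0,0,3,0,0,0,1],
  [0,0,2,0,0,0,1],
  [0,0,1,0,0,0,1],
  [0,0,0,0,0,0,1],
])

```text
time_s: 18.52
position: [0.6362, -0.0684, 0.0466]
eef_rot: [0.987, 0.092, 0.13, -0.013]
ft_force: [-10.7, -0.1, 18.2]
finger_gap: 0.0332
```

Request:
servo_tool([
  [0,0,-1,0,0,0,1],
  [0,0,0,0,0,0,0.38],
  [0,0,0,0,0,0,0.38],
  [0,0,0,0,0,0,0.38],
  [0,0,0,0,0,0,0.38],
  [0,0,-30,0,0,0,0.38],
  [0,0,-40,0,0,0,0.38],
  [0,0,-50,0,0,0,0.38],
  [0,0,-20,0,0,0,0.25],
])

```text
time_s: 19.65
position: [0.6008, -0.0756, 0.1846]
eef_rot: [0.987, 0.091, 0.131, -0.013]
ft_force: [0.6, -0.0, -0.9]
finger_gap: 0.0639
```

```bash
python3 go.py .465 -.215 .11 .52 0 40
```

```text
t 19.65 at [ 0.6008 -0.0756  0.1846] eul [ 0.185 -0.264 -3.141] gap 0.0639 F [ 0.6 -0.  -0.9] j [ 0.15  0.47 -0.12  1.92 -0.01  0.5  -1.33]
n 6 row [-30.7, 14.7, 8.0] [0.007, -0.044, -0.056]
```

Request:
servo_tool([
  [-30.7,14.7,8,0.007,-0.044,-0.056,0.3],
  [-30.7,14.7,8,0.007,-0.044,-0.056,0.3],
  [-30.7,14.7,8,0.007,-0.044,-0.056,0.3],
  [-30.7,14.7,8,0.007,-0.044,-0.056,0.3],
  [-30.7,14.7,8,0.007,-0.044,-0.056,0.3],
  [-30.7,14.7,8,0.007,-0.044,-0.056,0.3],
  [0,0,0,0,0,0,0.3],
])

```text
time_s: 20.52
position: [0.4631, -0.2164, 0.1066]
eef_rot: [0.966, 0.257, -0.004, 0.0]
ft_force: [1.1, -0.0, -0.9]
finger_gap: 0.0597
```

```bash
python3 go.py .4645 -.215 .022 .52 0 35; python3 - <<'E'
from h import *
V=[]
s=snapshot("side")
for p in([.62,-.03,.03],[.465,-.215,.02]):
    c=proj(s,p)[0].astype(int);V.append(cv2.resize(s["frame"][c[1]-50:c[1]+50,c[0]-50:c[0]+50],(400,400),interpolation=2))
cv2.imwrite("pics/c3.png",np.hstack(V))
E
```

```text
t 20.52 at [ 0.4631 -0.2164  0.1066] eul [ 0.521  0.007 -3.14 ] gap 0.0597 F [ 1.1 -0.  -0.9] j [ 0.43  0.56 -0.15  2.    0.15  0.59 -0.87]
n 3 row [0.8, -0.1, 28.2] [-0.001, 0.002, 0.0]
```

View pics/c3.png

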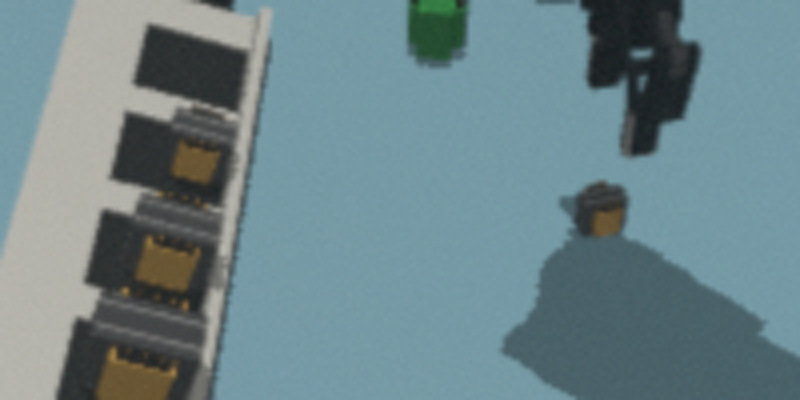

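c is on pad 3 (200,155). d at (600,210) shows its +x end towards the camera, which matches yaw +0.5. Descending onto d.

Request:
servo_tool([
  [0.4,0,28.2,0,0.002,0,0.3],
  [0.4,0,28.2,0,0.002,0,0.3],
  [0.4,0,28.2,0,0.002,0,0.3],
  [0,0,0,0,0,0,0.3],
  [0,0,0,0,0,0,1],
  [0,0,0,0,0,0,1],
  [0,0,0,0,0,0,1],
  [0,0,0,0,0,0,1],
  [0,0,0,0,0,0,1],
])

```text
time_s: 21.7
position: [0.4659, -0.2145, 0.0244]
eef_rot: [0.966, 0.258, 0.001, 0.0]
ft_force: [-0.9, 1.5, 10.7]
finger_gap: 0.0247
```

Request:
servo_tool([
  [0,0,0,0,0,0,1],
  [0,0,-40,0,0,0,1],
  [0,0,-50,0,0,0,1],
  [0,0,-50,0,0,0,1],
  [0,0,0,0,0,0,1],
])

```text
time_s: 22.32
position: [0.4668, -0.2153, 0.1673]
eef_rot: [0.966, 0.258, 0.003, 0.002]
ft_force: [0.7, -0.7, -1.8]
finger_gap: 0.0248
```

```bash
P=$(python3 pad.py 4 30 84 3|tr -d '[]'); python3 go.py $P .184 .26 40
```

```text
t 22.32 at [ 0.4668 -0.2153  0.1673] eul [ 0.522 -0.005  3.137] gap 0.0248 F [ 0.7 -0.7 -1.8] j [ 0.46  0.46 -0.18  1.97  0.12  0.72 -0.85]
n 5 row [33.6, 0.5, 16.8] [-0.008, 0.05, 0.067]
```

Request:
servo_tool([
  [33.6,0.5,16.8,-0.008,0.05,0.067,1],
  [33.6,0.5,16.8,-0.008,0.05,0.067,1],
  [33.6,0.5,16.8,-0.008,0.05,0.067,1],
  [33.6,0.5,16.8,-0.008,0.05,0.067,1],
  [33.6,0.5,16.8,-0.008,0.05,0.067,1],
  [0,0,0,0,0,0,1],
  [0,0,0,0,0,0,1],
])

```text
time_s: 23.2
position: [0.6271, -0.1517, 0.0965]
eef_rot: [0.988, 0.092, 0.125, -0.013]
ft_force: [-1.1, -0.7, -0.6]
finger_gap: 0.0249
```

```bash
P=$(python3 pad.py 4 30 28 4|tr -d '[]'); python3 go.py $P .184 .26 20
```

```text
t 23.2 at [ 0.6271 -0.1517  0.0965] eul [ 0.186 -0.251 -3.138] gap 0.0249 F [-1.1 -0.7 -0.6] j [ 0.29  0.67 -0.15  1.84 -0.01  0.4  -1.19]
n 3 row [1.8, 0.6, 17.2] [-0.001, 0.003, 0.001]
```

Request:
servo_tool([
  [1.5,0.5,17.2,0,0.003,0,1],
  [1.5,0.5,17.2,0,0.003,0,1],
  [1.5,0.5,17.2,0,0.003,0,1],
  [0,0,0,0,0,0,1],
  [0,0,0,0,0,0,1],
])

```text
time_s: 23.82
position: [0.645, -0.1495, 0.0474]
eef_rot: [0.987, 0.092, 0.129, -0.014]
ft_force: [0.1, 0.5, -1.9]
finger_gap: 0.0246
```

```bash
P=$(python3 pad.py 4 30 24 4|tr -d '[]'); python3 go.py $P .184 .26 20
```

```text
t 23.82 at [ 0.645  -0.1495  0.0474] eul [ 0.186 -0.261 -3.138] gap 0.0246 F [ 0.1  0.5 -1.9] j [ 0.28  0.76 -0.14  1.82 -0.    0.32 -1.19]
n 1 row [0.3, 0.5, 3.5] [-0.004, -0.001, 0.001]
```

Request:
servo_tool([
  [0.3,0.5,2,-0.004,0,0,1],
  [0,0,1.5,0,0,0,1],
  [0,0,0,0,0,0,1],
])

```text
time_s: 24.2
position: [0.6465, -0.1499, 0.045]
eef_rot: [0.987, 0.092, 0.13, -0.012]
ft_force: [-3.3, 1.6, 4.7]
finger_gap: 0.0245
```

Contact made. Releasing.

Request:
servo_tool([
  [0,0,0,0,0,0,0.45],
  [0,0,0,0,0,0,0.45],
  [0,0,0,0,0,0,0.45],
  [0,0,0,0,0,0,0.45],
  [0,0,-30,0,0,0,0.45],
  [0,0,-40,0,0,0,0.45],
  [0,0,-50,0,0,0,0.45],
  [0,-60,-20,0,0,0,0.3],
])

```text
time_s: 25.2
position: [0.6004, -0.1025, 0.1822]
eef_rot: [0.987, 0.088, 0.132, -0.01]
ft_force: [2.0, 2.0, 0.2]
finger_gap: 0.0598
```

Request:
servo_tool([
  [-50,30,-10,0,0,0,0.3],
  [-50,30,-10,0,0,0,0.3],
  [-50,40,0,0,0,0,0.3],
  [0,50,0,0,0,0,0.3],
  [0,50,0,0,0,0,0.3],
  [0,50,0,0,0,0,0.3],
  [0,50,0,0,0,0,0.3],
  [0,0,0,0,0,0,0.3],
])

```text
time_s: 26.2
position: [0.508, -0.4233, 0.16]
eef_rot: [0.987, 0.09, 0.13, -0.011]
ft_force: [-0.2, 0.9, -1.1]
finger_gap: 0.0597
```

```bash
cat > chk.py <<'E'
from fit import *
V=[]
w=.184;ex=np.array([np.cos(w),np.sin(w),0]);ey=np.array([-np.sin(w),np.cos(w),0]);u=np.cos(.26)*ex+[0,0,np.sin(.26)];nn=-np.sin(.26)*ex+[0,0,np.cos(.26)]
for n in("side","top"):
    s=snapshot(n);c=proj(s,[.62,-.03,.03])[0].astype(int)
    h=75;U=5;im=cv2.resize(s["frame"][c[1]-h:c[1]+h,c[0]-h:c[0]+h],None,fx=U,fy=U,interpolation=2)
    im=np.clip(im*1.3,0,255).astype(np.uint8)
    for i,k in enumerate("abcd"):
        L,W,H=np.array(D[k][:3])/1e3
        o=np.array([.5893,.0898,.016])-i*.082*ey+u*L/2+nn*H
        q=proj(s,[o+a*L/2*u+b*W/2*ey for a,b in((1,1),(1,-1),(-1,-1),(-1,1))])
        cv2.polylines(im,[np.round((q-c+h+.5)*U).astype(np.int32)],True,(0,255,0),1)
    V.append(cv2.resize(im,(400,400)) if 0 else im[100:650,150:550])
cv2.imwrite("pics/end.png",np.hstack(V))
for n in("top","side"):
    s=snapshot(n);print([onz(s,d["xy"],0).round(3) for d in tip_of(s,"dispenser")][:1])
print(read_state()["time_s"])
E
python3 chk.py
```

```text
[array([0.538, 0.347, 0.   ])]
[array([0.543, 0.353, 0.   ])]
26.5
```

View pics/end.png

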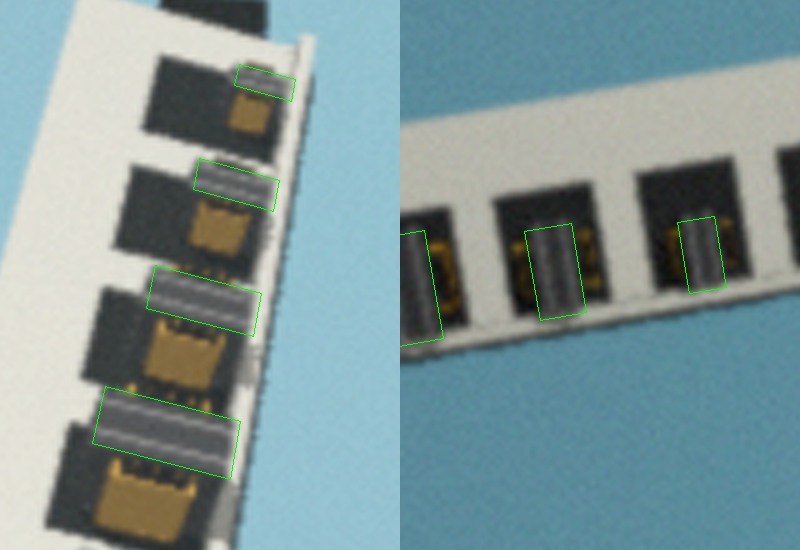

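The overlays for the ideal pose (touching the lip, flat, centred on the pad) match all four in the side view, and b and c in the top view. d's outline in the side view is at (265,83). The dispenser hasn't moved, so I'm handing in.

```bash
python3 -c "
from plant import *
s=read_state();print(abs(s['qvel']).max());print(job_done())"
```

```text
0.0040245247262567715
the job is handed in; nothing more can be done
None
```

All four transformers are on the rack: xf_a on pad 1 next to the dark clamp, then xf_b, xf_c and xf_d on pads 2, 3 and 4. I gripped each across its winding, set it down tilted to the slope until the wrist force showed contact, and let it go. I handed the job in at about 26.5 s.

- **Placement:** I overlaid outlines of the ideal poses (centred, square, flat and at the lip) on the final pictures. By eye they match to about 2 mm. The side view covers all four; my top-view crop only fully showed b and c, so a and d rest on the side view alone.
- **Bottle:** the network put it at most about 8 mm from its start, which is within detector noise. It was never approached.
- **Robot:** the arm was clear of the rack and nearly still when I handed in. None of the wrist forces I read after each move was above about 21 N.
- **Disagreements:** the early silhouette fits for b and d gave conflicting yaw in the side view because of bad masks. I used the top-view fit and confirmed it by eye, and both grasps held.

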